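Snap the garlic basket onto the eye of its hanging stand

TASK

Clear the chopping board by hanging the garlic basket back on its stand: pick it up by the flat spine of its snap hook, gently press the hook's sprung gate against the near bar of the stand's wire eye until the bar is inside the hook, and lower the basket so that the gate snaps shut behind the bar. Keep the basket upright throughout, let the eye take the weight while you still hold the hook without pushing it further down, then let go and leave the basket hanging still from the eye. Never force the wire eye (keep it well under 12 N), keep both garlic bulbs in the basket, and leave everything else where it is.

Things in the scene. Friction and masses are not known exactly. Their poses are not given: they have to be found in the camera images.
- basket: round dark wire basket, 130 mm wide, 50 mm deep, four wires rising from its rim to a barrel and, rigid on top, a bright steel snap hook; 186 mm high, 0.25 to 0.4 kg plus two bulbs of 34 g. Origin: centre of underside, z up. The hook (7 mm bar) lies in the x-z plane, x -25 to +20 mm, z 114 to 185 mm: spine at -x, sprung mouth at +x. Inside it is free from x = -15 to +12 mm
- hook_grip (a point): where to grip the hook's spine from above, fingers closing along the basket's y; basket frame x = -22 mm, y = 0, z = 153 mm. The spine is a flat upright bar 10 x 10 mm centred at x = -20 mm, z 128 to 166 mm. Pads up to 22 mm wide (in x) stay clear of the eye bar
- hook_nose (a point): lowest point of the hook's nose, under which the eye bar has to enter; basket frame x = +16 mm, y = 0, z = 161 mm. The nose is 7 mm thick
- hook_seat (a point): centre of the 6 mm eye bar once it lies in the top of the hook's bow (an inverted V); basket frame x = 0, y = 0, z = 173.7 mm. Holding the basket so, the weight passes to the eye
- gate (a joint): the hook's gate, a straight 5 mm rod, hinge at its foot (basket frame x = +16, z = 126 mm), tip 33 mm higher, under the nose. rad: 0 shut, grows swinging inward (-x), stop at 0.8, sprung shut. A bar 22 mm above the hinge needs about 3 N to start it, 5 N at 0.55 rad
- gate_entry (a point): how the bar gets in: bring its centre level to this point (basket frame x = +8, y = 0, z = 148 mm, 25.7 mm below hook_seat) from the +x side, pressing the gate to about 0.55 rad; then lower the basket about 26 mm: the bar slides up past the gate's tip, the gate snaps shut below it and the bar comes to lie in the bow
- stand: fixed stand: stone foot 196 mm wide, 20 mm thick; 13 mm steel post at x = +55 mm, 330 mm tall; on it a collar with thumbscrew, from which a level 6 mm wire arm runs to -x and ends in a level closed eye. Origin: centre of the foot's underside. The eye's near bar runs along y, straight for 14 mm, centre at x = -90 mm; hole 24 mm wide (y), 28 mm long (x)
- eye_low (a point): point of the stand at x = -90, y = 0, z = 220 mm: centre of the eye's near bar if the collar were at its lowest. The true bar is 0 to 60 mm straight above: its height is NOT reported, find it by touch or sight. The arm is springy up and down, about 8 N per mm at the eye, and stiff otherwise
- garlic_a: garlic bulb, 56 mm, lying loose in the basket (origin at its underside)
- garlic_b: the other garlic bulb, 56 mm, lying loose in the basket
- board: wooden chopping board 210 x 300 x 21 mm on which the basket stands at first (origin: centre of its underside)
- tomato: tomato, 65 mm, to be left alone
- lemon: lemon, 71 mm, to be left alone
- onion: onion, 82 mm, to be left alone
- peeler: peeler with a thick handle, 170 mm long, to be left alone

How it is judged (in metres and radians):
On the way, in this order (a step that is already met when the one before it is completed fails the run):
1. with the basket lifted off the board, the gate is pressed open against the eye (value of joint gate above 0.25 rad and contact force between basket and stand above 1 N and height (world z) of basket above 0.035 m), for 0.05 s.
2. the gate has snapped shut behind the bar and the eye takes the weight while the gripper still holds the hook, basket upright (value of joint gate below 0.06 rad and contact force between basket and stand above 2 N and contact force between the fingers and basket above 1 N and horizontal distance between hook_seat and eye_low below 0.012 m and height (world z) of basket above 0.035 m and angle between basket's own z axis and vertical below 0.1 rad), for 0.3 s.
At the end, for the whole second after the job is handed in: the basket hangs from the stand's eye by its hook, gate shut, the hook's seat within 10 mm (seen from above) of the eye's near bar, upright within about 11 degrees and at rest (under 0.05 m/s and 0.5 rad/s), both garlic bulbs still in it; board and bystanders within 30 mm of where they stood (value of joint gate below 0.06 rad and contact force between basket and stand above 1.5 N and horizontal distance between hook_seat and eye_low below 0.01 m and height (world z) of basket above 0.035 m and angle between basket's own z axis and vertical below 0.2 rad and linear speed of basket below 0.05 m/s and angular speed of basket below 0.5 rad/s and distance between each of garlic_a, garlic_b and basket below 0.08 m and distance of each of board, tomato, lemon, onion, peeler from where it was at the start of the episode below 0.03 m); the robot touches nothing.
It fails at once if the hook or basket bears on the stand with more than 12 N (contact force between basket and stand above 12 N).
It fails at once if the robot bears on the stand with more than 12 N (contact force between any of the fingers, the arm and stand above 12 N).
It fails at once if the basket is tipped by more than 12 degrees (angle between basket's own z axis and vertical above 0.21 rad).
It fails at once if a garlic bulb has fallen out of the basket (distance between any of garlic_a, garlic_b and basket above 0.08 m).
It fails at once if the board or a bystander is moved by more than 30 mm (distance of any of board, tomato, lemon, onion, peeler from where it was at the start of the episode above 0.03 m).
It also fails if it takes over 72 s, if anything falls off the work surface, if the arm or the gripper's body presses on something with over 40 N, if the wrist force passes 120 N, or if a joint passes its speed limit or range.

ROBOT

A 6-joint arm with a two-finger parallel gripper is mounted at the origin on a cart in front of the work surface, level with it; the furniture and walls round the work are solid. World frame = base frame: x ahead of the robot, y to its left, z up, the work surface at z = 0. Lengths are in m, angles in degrees, forces in N, time in s.
With the tool pointing down it reaches from about 0.35 to 0.875 m from the base axis. Payload 4.2 kg.
Tool frame: the origin (TCP) lies midway between the tips of the shut fingers; the grasp point (between the pads) lies 19 mm behind it; z points along the fingers, y is the line along which they close (so a half turn about z gives the same grasp; the last joint's range is limited). The gripper opens to 87 mm and grips with 3 to 60 N. Pads are 19 mm wide; open, the fingers measure 117 mm over their backs; the gripper's body (75 mm by 190 mm) begins 51 mm behind the grasp point.
Start: joints at [80.993, 22.042, 0.453, 0, -68.411, -14.817], TCP at [0.252, 0.572, 0.223] pointing down, gripper open.
Joint ranges: [-179.83, 179.83], [-69.29, 118.12], [-61.27, 80.66], [-181.25, 117.63], [-171.15, -9.14], [-177.46, 177.46]. Speed limits (degrees/s): [159.86, 159.86, 180, 180, 180, 180].

INTERFACE

Orientations are given as [roll, pitch, yaw] about the fixed x, y, z axes, in that order (R = Rz(yaw) Ry(pitch) Rx(roll)).
In Python, from workcell import env gives the robot as it stands. The module is installed in compiled form; this text tells all that it offers. Calls block until the motion is done:
- env.goto(position, orientation): joint-space move of the TCP to a pose.
- env.move_straight(position, rotation=None, rate=0.15, force_limit=None): straight line of the TCP; rotation=None keeps the orientation; rate is the mean speed in m/s. With force_limit (N) it stops when the force on the tool has changed by that much, and returns True; else False.
- env.set_joints(angles): joint-space move.
- env.gripper_to(opening, grasp_force=None): opening from 0.0 (shut) to 1.0 (fully open); grasp_force is the grip in N (None keeps the last); returns when the fingers have stopped.
- env.dwell(seconds).
- env.inverse_kinematics(position, orientation): joint angles nearest the present ones, or None.
- env.read_state(): the state.
- env.grab_frame(name): name is "side" or "top"; returns a dict with "image" (384x512x3 uint8, blue, green, red), "fx", "fy", "cx", "cy" (pixels), "position" and "orientation" of the camera in the world. Camera axes: x right, y up, looking along -z (the intrinsics and any distortion apply to the point x, -y, -z); pixel columns grow to the right and rows downward; lengths in m; the calibration is good to about 2 mm. A picture is of the moment at which its call begins. There is no depth.
A pose or a line that the arm cannot do raises env.Unreachable and nothing moves.
- env.close_job(): hands the job in; it is judged then, once.
Trained networks look in a picture, given as the dict that the camera call returned (one of the last four; its "shot" number tells which), for a name from the list of things; names that differ only in an ending like _2 or _b are one class to them, and where a whole thing is asked for, a point or a joint stands for the part that bears it (a point fixed in the world has none). Each returns a list of dicts, best first, with "score" (0 to 1); they miss things now and then, are a little off and sometimes report something else, mostly with a low value. They report only what shows in the picture. A call takes as long as a camera call.
- env.search_frame(picture, thing): "xyz" ([x, y, z] in m, in world coordinates, good to about 4 mm: the middle of the surface that is visible of it).
- env.trace(picture, thing): "mask" (384x512 bool, what is visible of it).
The state is a dict: "clock": time; "joint_positions": joint angles; "qvel": joint speeds; "joint_torque": joint torques, N m; "position": TCP position; "tool_rot": TCP orientation; "force": force on the tool from outside, world axes, zero at the start; "wrist_torque": the same for the moment, N m; "opening": opening from 0.0 (shut) to 1.0 (fully open); "finger_force": force on a finger pad.
Only numpy, scipy, OpenCV 4.12 (cv2) and the standard library are available. Lean on these libraries where they do the work, as an engineer would, in place of code of your own. Each camera call takes 0.05 s, during which the arm holds its last target. There are 200 camera calls.

## Working session

There is one attempt and no reset: what is moved stays moved. The work goes in short steps, each a Python script; the robot and the scene stay as the last script left them, time stands still between calls to the robot, and variables do not carry over. Pictures are saved under pics/ and viewed, at most 10 in all, crops included, and the job is handed in when it is done.

```bash
mkdir -p pics; cat > h.py <<'E'
from workcell import env
import numpy as np, cv2
from scipy.spatial.transform import Rotation as R
def cam(f):
    o=f["orientation"]; M=R.from_euler('xyz',o,degrees=True).as_matrix() if np.size(o)==3 else np.array(o)
    return M,np.array(f["position"])
def proj(f,p):
    M,c=cam(f); q=(np.atleast_2d(p)-c)@M
    return np.c_[f["cx"]+f["fx"]*q[:,0]/-q[:,2], f["cy"]-f["fy"]*q[:,1]/-q[:,2]]
def ray(f,u,v):
    M,c=cam(f); d=M@np.array([(u-f["cx"])/f["fx"],-(v-f["cy"])/f["fy"],-1.]); return c,d
def onz(f,u,v,z):
    c,d=ray(f,u,v); return c+d*(z-c[2])/d[2]
def tri(obs):
    A=np.zeros((3,3));b=np.zeros(3)
    for f,u,v in obs:
        c,d=ray(f,u,v); d=d/np.linalg.norm(d); P=np.eye(3)-np.outer(d,d); A+=P;b+=P@c
    return np.linalg.solve(A,b)
E
python3 - <<'E'
from h import *
fs={n:env.grab_frame(n) for n in("side","top")}
for n,f in fs.items():
    cv2.imwrite(f"pics/{n}0.png",f["image"]); print(n,{k:v for k,v in f.items() if k!="image"})
    for t in["basket","hook_grip","hook_nose","hook_seat","gate","stand","garlic_a","board","tomato","lemon","onion","peeler","eye_low"]:
        try: print(t,[(np.round(d["xyz"],3).tolist(),round(d["score"],2)) for d in env.search_frame(f,t)[:2]])
        except Exception as e: print(t,e)
print(env.read_state())
E
```

```text
side {'fx': 485.75302595761605, 'fy': 485.75302595761605, 'cx': 256.42690589486665, 'cy': 198.83955018199032, 'position': array([0.24421907, 1.50501796, 0.79142227]), 'orientation': array([  65.69087921,    0.36977816, -167.45358479]), 'shot': 1}
basket [([0.5, -0.174, 0.07], 0.79)]
hook_grip [([0.5, -0.169, 0.073], 0.93)]
hook_nose [([0.499, -0.166, 0.074], 0.55)]
hook_seat [([0.5, -0.176, 0.067], 0.89)]
gate [([0.475, -0.132, 0.024], 0.6)]
stand [([0.631, 0.13, 0.019], 0.66)]
garlic_a []
board [([0.474, -0.133, 0.02], 0.74)]
tomato []
lemon [([0.381, 0.041, 0.041], 0.76), ([0.5, -0.174, 0.068], 0.5)]
onion [([0.748, -0.014, 0.053], 0.84)]
peeler [([0.379, 0.387, 0.009], 0.69)]
eye_low [([0.632, 0.135, 0.019], 0.86)]
top {'fx': 480.96328545940594, 'fy': 480.96328545940594, 'cx': 250.1902092057755, 'cy': 187.3098443893549, 'position': array([0.35778327, 0.10601894, 1.38181749]), 'orientation': array([  8.56425977,   0.1146107 , -90.90690608]), 'shot': 2}
basket [([0.502, -0.189, 0.071], 0.73)]
hook_grip [([0.507, -0.19, 0.072], 0.62), ([0.619, 0.111, 0.02], 0.39)]
hook_nose [([0.5, -
[... 401 characters left out ...]
72], 0.59)]
{'clock': 1.4, 'joint_positions': array([ 8.09940569e+01,  2.20423890e+01,  4.51409736e-01, -1.16073710e-03,
       -6.84103450e+01, -1.48181874e+01]), 'qvel': array([ 0.08660972,  0.04264873,  0.06432007,  0.01553243,  0.09459408,
       -0.00801078]), 'joint_torque': array([-3.35767531e-06, -3.90468228e+01,  1.87625045e+01,  4.22438577e+00,
        1.55235623e-02, -2.86084492e-05]), 'position': array([0.25240368, 0.5717364 , 0.22253126]), 'tool_rot': array([ 1.79998444e+02,  7.04724100e-04, -2.38245577e+01]), 'force': array([-0.32603548, -0.80766173, -0.46071174]), 'wrist_torque': array([ 0.0122361 , -0.03547893, -0.05053312]), 'finger_force': 0.0, 'opening': 1.000635547948394}
```

```bash
python3 - <<'E'
import cv2
a=cv2.imread("pics/side0.png"); cv2.imwrite("pics/side0b.png",cv2.resize(a,(784,588),interpolation=cv2.INTER_CUBIC))
a=cv2.imread("pics/top0.png"); cv2.imwrite("pics/top0b.png",cv2.resize(a,(784,588),interpolation=cv2.INTER_CUBIC))
E
```

```text
(no output)
```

View pics/side0b.png

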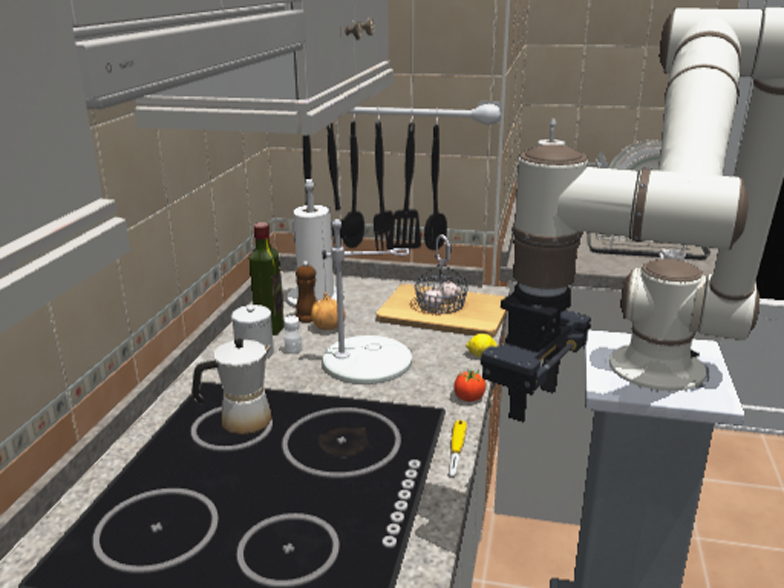

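View pics/top0b.png

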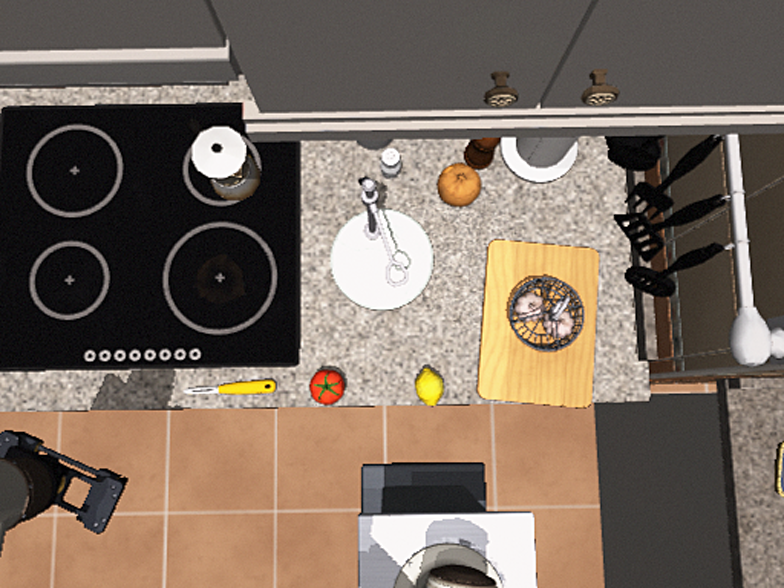

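The side view shows the stand's post at about (338,290), with its arm and eye ending at (405,252), and the basket's hook at (443,245). The top view shows the post top at (370,185), the eye at (398,270) and the basket at (545,312). I'll zoom in on these.

```bash
python3 - <<'E'
import cv2,numpy as np
t=cv2.imread("pics/top0.png"); s=cv2.imread("pics/side0.png")
def c(a,x,y,w,h,k): 
    return cv2.resize(a[y:y+h,x:x+w],(w*k,h*k),interpolation=cv2.INTER_CUBIC)
A=np.hstack([c(t,225,110,66,50,6),c(t,325,175,66,50,6)])
B=np.hstack([c(s,210,135,66,50,6),c(s,255,145,66,50,6)])
cv2.imwrite("pics/m.png",np.vstack([A,B]))
E
```

```text
(no output)
```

View pics/m.png

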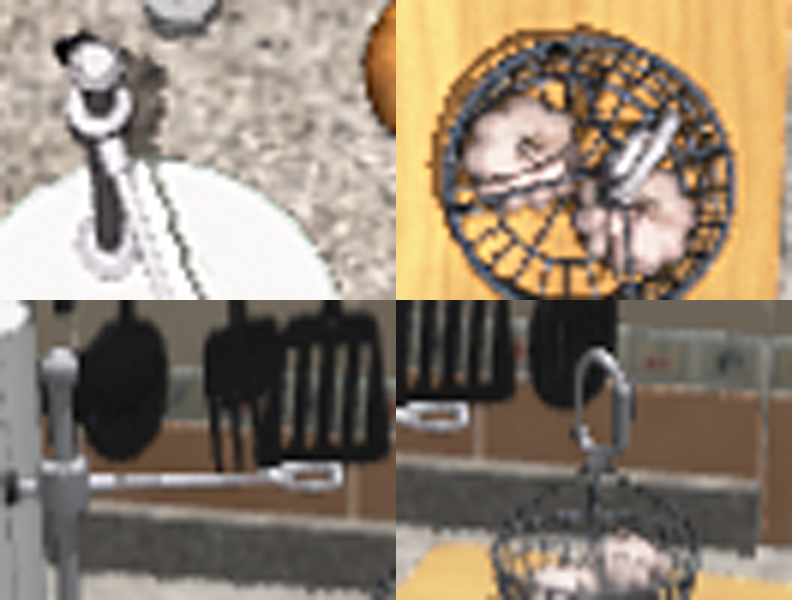

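```bash
python3 - <<'E'
from h import *
from scipy.optimize import least_squares
t=cv2.imread("pics/top0.png"); s=cv2.imread("pics/side0.png")
ft=env.grab_frame("top"); fs=env.grab_frame("side")
for n,f in(("t",ft),("s",fs)):
    for th in("stand","basket"):
        m=env.trace(f,th)
        if m: 
            k=np.array(m[0]["mask"]).astype(np.uint8); ys,xs=np.nonzero(k); print(n,th,m[0]["score"],xs.min(),xs.max(),ys.min(),ys.max())
            cv2.imwrite(f"pics/mask_{n}_{th}.png",k*255)
def c(a,x,y,w,h,k): 
    return cv2.resize(a[y:y+h,x:x+w],(w*k,h*k),interpolation=cv2.INTER_CUBIC)
A=np.hstack([c(ft["image"],210,115,80,100,5),c(fs["image"],205,140,80,100,5)])
cv2.imwrite("pics/m2.png",A)
E
```

```text
t stand 0.88 216 282 115 202
t basket 0.72 333 381 181 229
s stand 0.57 210 268 143 250
s basket 0.78 271 304 153 203
```

View pics/m2.png

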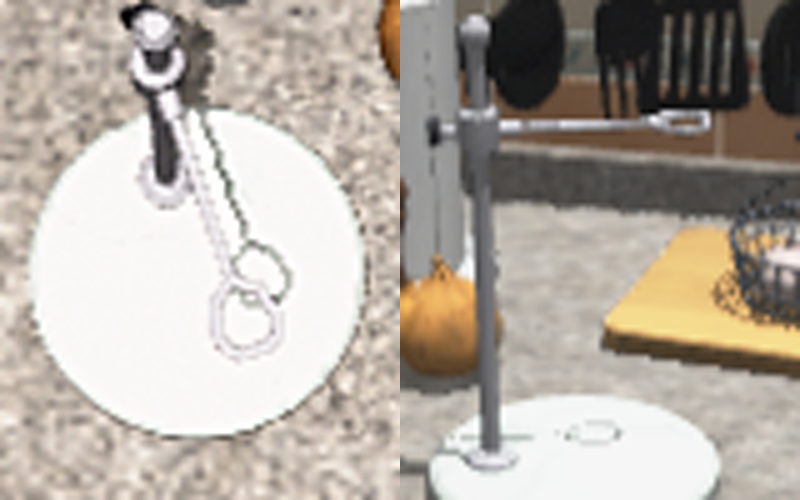

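```bash
cat > fit.py <<'E'
from h import *
from scipy.optimize import least_squares
T=env.grab_frame("top"); S=env.grab_frame("side")
def pose(p,L,z0):
    c,s=np.cos(p[2]),np.sin(p[2]); L=np.atleast_2d(L)
    return np.c_[p[0]+c*L[:,0]-s*L[:,1],p[1]+s*L[:,0]+c*L[:,1],L[:,2]+z0]
def px(x0,y0,k,X,Y): return np.array([x0+(X+.5)/k-.5,y0+(Y+.5)/k-.5])
st=lambda X,Y:px(210,115,5,X,Y); ss=lambda X,Y:px(205,140,5,X-400,Y)
def stand(p):
    e=[-.09,0,.22+p[3]]
    o=[(T,[0,0,.02],st(197,272)),(T,[.055,0,.02],st(167,182)),(T,[.055,0,.32],st(152,32)),(T,e,st(256,349)),
       (S,[.055,0,.33],ss(475,17)),(S,[.055,0,.02],ss(491,458)),(S,e,ss(706,122))]
    return np.array([proj(f,pose(p,L,0))[0]-uv for f,L,uv in o]).ravel()
bt=lambda X,Y:px(325,175,6,X-396,Y); bs=lambda X,Y:px(255,145,6,X-396,Y-300)
def basket(p):
    o=[(T,[0,0,.05],bt(588,178)),(S,[-.02,0,.147],bs(624,408)),(S,[0,0,.183],bs(602,351)),(S,[.017,0,.145],bs(577,408)),(S,[0,0,.114],bs(598,460))]
    m=proj(T,pose(p,[-.003,0,.16],.021))[0]-bt(647,155)
    return np.r_[np.array([proj(f,pose(p,L,.021))[0]-uv for f,L,uv in o]).ravel(),.5*m]
if __name__=="__main__":
    r=least_squares(stand,[.62,.11,.5,.03]); print("stand",r.x[:2],np.degrees(r.x[2]),r.x[3],"\n",r.fun.reshape(-1,2).round(2).tolist())
    np.save("stand.npy",r.x)
    for y in(-.7,.7):
        b=least_squares(basket,[.5,-.19,y]); print("bas",b.x[:2],np.degrees(b.x[2]),b.cost,b.fun.reshape(-1,2).round(2).tolist())
        print(" top hook ends:",[(np.array([6,6])*(proj(T,pose(b.x,[[q,0,z]],.021))[0]-[325,175])+[396,0]).round().tolist() for q,z in((-.02,.166),(-.02,.128),(0,.185),(.016,.161),(.016,.126))])
        np.save(f"bas{'p' if y>0 else 'n'}.npy",b.x)
E
python3 fit.py
```

```text
stand [0.61856273 0.10829124] 18.18628018252471 0.036472771158045654 
 [[-0.09, -0.78], [-0.29, -0.42], [0.42, 0.05], [0.07, 0.32], [0.04, 0.44], [0.32, 0.79], [0.38, -0.07]]
bas [ 0.50284625 -0.18609743] -20.304388109212823 1.0394674762106735 [[0.32, 0.26], [0.43, 0.99], [-0.41, 0.34], [-0.41, -0.31], [-0.12, -0.39], [-0.18, 0.12]]
 top hook ends: [[634.0, 190.0], [613.0, 200.0], [659.0, 140.0], [656.0, 111.0], [637.0, 122.0]]
bas [ 0.50275269 -0.18551578] 30.234111070987275 1.5325768522481624 [[0.11, 0.29], [0.73, -0.53], [-0.41, 0.39], [-0.72, 1.07], [-0.12, -0.33], [0.21, 0.09]]
 top hook ends: [[673.0, 187.0], [651.0, 196.0], [658.0, 140.0], [623.0, 115.0], [604.0, 126.0]]
```

```bash
python3 - <<'E'
from fit import *
b=np.load("basn.npy"); out=[]
H=np.array([[-20,126],[-20,166],[-10,178],[0,182],[10,178],[16,168],[16,161]])/1e3
G=np.array([[16,126],[16,159]])/1e3
def tile(f,x0,y0,yaw):
    k=8; a=cv2.resize(f["image"][y0:y0+36,x0:x0+48],(384,288),interpolation=cv2.INTER_CUBIC)
    if yaw is None: return a
    for P,col in((H,(0,0,255)),(G,(0,255,0))):
        L=np.c_[P[:,0],0*P[:,0],P[:,1]]; q=pose([b[0],b[1],np.radians(yaw)],L,.021)
        uv=((proj(f,q)-[x0,y0]+.5)*k-.5).round().astype(int); cv2.polylines(a,[uv],False,col,1)
    return a
out=[np.hstack([tile(T,340,178,None),tile(S,268,147,None)])]+[np.hstack([tile(T,340,178,y),tile(S,268,147,y)]) for y in(-22,)]
cv2.imwrite("pics/ov.png",np.vstack(out))
E
```

```text
(no output)
```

View pics/ov.png

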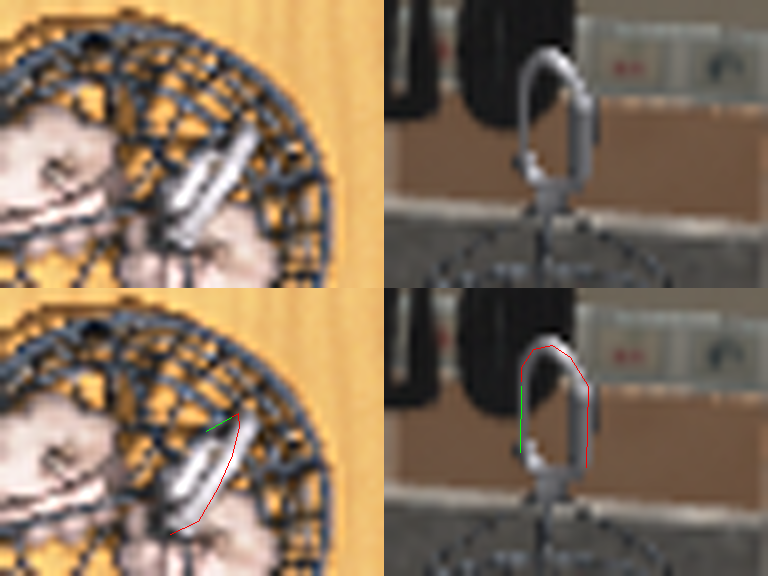

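The overlay shows the bow running from (250,130) to (180,240). That is steeper than the -22° model, and once the bar thickness is counted in the side view the yaw comes out at about -31°. I'll refit the position at that yaw, then grasp and let the pads square the spine.

```bash
python3 - <<'E'
from fit import *
y=np.radians(-31)
b=least_squares(lambda q:basket([q[0],q[1],y]),[.5,-.19]); B=np.r_[b.x,y]; print(B,b.fun.reshape(-1,2).round(2).tolist())
g=pose(B,[-.022,0,.134],.021)[0]; print("tcp",g)
cur=env.read_state()["position"]; 
env.move_straight([cur[0],cur[1],.42],rate=.2)
o=[180,0,-31]
env.goto([g[0],g[1],.42],o); print(env.read_state()["clock"],env.read_state()["joint_positions"].round(1))
env.move_straight([g[0],g[1],.23],rate=.15)
print("hit",env.move_straight(g,rate=.06,force_limit=4))
env.gripper_to(.4)
s=env.read_state(); print(s["clock"],s["position"],s["tool_rot"],s["force"])
for n in("side","top"):
    f=env.grab_frame(n); cv2.imwrite(f"pics/{n}1.png",f["image"])
a=cv2.imread("pics/side1.png"); t=cv2.imread("pics/top1.png")
k=lambda a,x,y:cv2.resize(a[y:y+72,x:x+66],(396,432),interpolation=cv2.INTER_CUBIC)
cv2.imwrite("pics/g1.png",np.hstack([k(a,255,135),k(t,325,165)]))
E
```

```text
[ 0.50278542 -0.18621094 -0.54105207] [[0.36, 0.28], [-0.11, 1.25], [-0.38, 0.33], [0.1, -0.55], [-0.1, -0.4], [-0.26, 0.08]]
tcp [ 0.48392774 -0.1748801   0.155     ]
5.8917 [ -1.7   6.9   7.5  -0.  -90.7  60.8]
hit False
9.8 [ 0.48393628 -0.17487468  0.15501151] [ 1.79999372e+02 -7.86436594e-04 -3.09989482e+01] [-0.77082356 -0.47434292 -1.18727416]
```

View pics/g1.png

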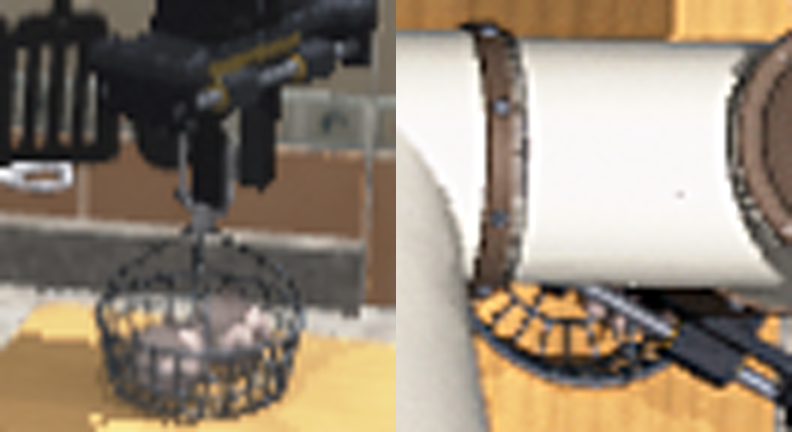

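```bash
python3 - <<'E'
from fit import *
env.gripper_to(0.0,60); 
def st(m):
    s=env.read_state(); print(m,round(s["clock"],2),s["position"].round(4),s["force"].round(2),s["wrist_torque"].round(3),round(s["opening"],3),round(s["finger_force"],1))
st("grip")
p=env.read_state()["position"]
env.move_straight(p+[0,0,.01],rate=.02); env.dwell(.3); st("up1")
env.move_straight(p+[0,0,.06],rate=.05); env.dwell(.3); st("up6")
f=env.grab_frame("side"); 
k=lambda a,x,y:cv2.resize(a[y:y+72,x:x+66],(528,576),interpolation=cv2.INTER_CUBIC)
cv2.imwrite("pics/g2.png",k(f["image"],255,115))
E
```

```text
grip 10.57 [ 0.4838 -0.1746  0.1548] [-0.01  1.49 -1.17] [ 0.461 -0.063  0.036] 0.105 59.8
up1 11.52 [ 0.4838 -0.1746  0.1648] [ 0.57 -0.47 -3.35] [0.075 0.039 0.01 ] 0.109 59.8
up6 12.97 [ 0.4838 -0.1747  0.2147] [-0.46 -0.23 -3.39] [0.069 0.093 0.025] 0.111 59.8
```

View pics/g2.png

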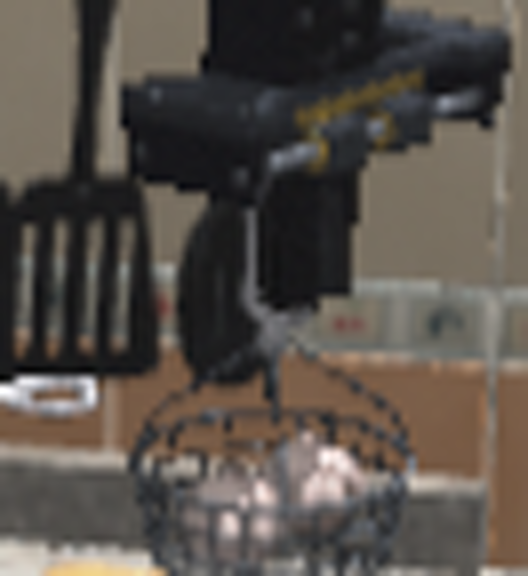

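The basket hangs upright from the pads, with the gate rod visible at (252,240). The grip is sound: about 10 mm between the pads and 3 N of load. I'll carry it to the eye and touch the gate.

```bash
cat > mv.py <<'E'
from fit import *
P=np.load("stand.npy"); yaw=P[2]; u=np.array([np.cos(yaw),np.sin(yaw),0])
bar=pose(P,[-.09,0,.22+P[3]],0)[0]; O=[180,0,np.degrees(yaw)]
def tcp(bx,bz): # TCP so that bar centre sits at basket (bx,bz)
    return bar-u*(bx+.022)+[0,0,-bz+.1338]
def st(m):
    s=env.read_state(); F=s["force"]; print(m,round(s["clock"],2),s["position"].round(4),"Fu %.2f Fv %.2f Fz %.2f"%(F@u,F@[-u[1],u[0],0],F[2]),s["wrist_torque"].round(3),round(s["finger_force"],1)); return s
E
python3 - <<'E'
from mv import *
print(bar)
p=env.read_state()["position"]; a=tcp(.08,.147)
env.move_straight([p[0],p[1],a[2]],rate=.05)
env.move_straight(a,O,rate=.07); env.dwell(.4); st("pre")
f=env.grab_frame("side"); t=env.grab_frame("top")
k=lambda a,x,y:cv2.resize(a[y:y+72,x:x+66],(396,432),interpolation=cv2.INTER_CUBIC)
c=proj(f,[bar])[0].astype(int); d=proj(t,[bar])[0].astype(int); print(c,d)
cv2.imwrite("pics/p.png",np.hstack([k(f["image"],c[0]-25,c[1]-36),k(t["image"],d[0]-33,d[1]-36)]))
hit=env.move_straight(tcp(.010,.147),rate=.012,force_limit=1.8); s=st(f"hit {hit}")
print("nominal bar x at hit", (bar-s["position"])@u-.022)
E
```

```text
[0.53305852 0.08020157 0.25647277]
pre 17.64 [0.4361 0.0484 0.2433] Fu -0.42 Fv 0.46 Fz -3.98 [-0.095  0.078  0.006] 59.8
[266 163] [260 184]
hit True 22.06 [0.4919 0.0669 0.2414] Fu -0.30 Fv -0.29 Fz -3.58 [-0.077  0.151 -0.026] 59.8
nominal bar x at hit 0.0212314486825882
```

View pics/p.png

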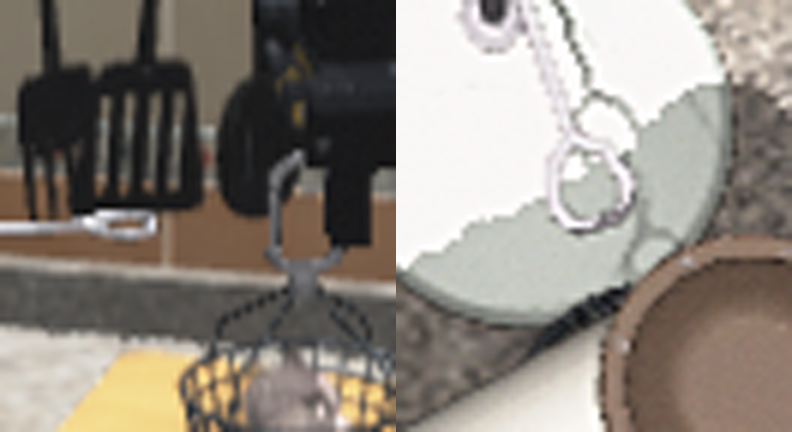

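The side view shows the eye's near end at (152,222), level with the middle of the gate (275,170 to 275,255). The touch came at 21.2 mm where 21.5 mm was expected. I'll press on in small steps and watch the force.

```bash
python3 - <<'E'
from mv import *
env.dwell(.2); s=st("rest")
for bx in(.019,.016,.013):
    h=env.move_straight(tcp(bx,.147),rate=.012,force_limit=7); env.dwell(.1); st(f"{bx} {h}")
    if h: break
f=env.grab_frame("side"); cv2.imwrite("pics/q.png",cv2.resize(f["image"][125:200,230:330],(800,600),interpolation=cv2.INTER_CUBIC))
E
```

```text
rest 22.36 [0.4912 0.0667 0.2404] Fu -0.12 Fv 1.39 Fz -4.32 [-0.098  0.096 -0.017] 59.8
0.019 False 22.92 [0.4934 0.0671 0.2428] Fu -2.81 Fv 0.62 Fz -5.57 [-0.329  0.872  0.035] 59.8
0.016 False 23.42 [0.4968 0.0683 0.2431] Fu -2.55 Fv -0.27 Fz -5.50 [-0.443  1.073  0.012] 59.8
0.013 False 23.92 [0.4998 0.0692 0.2432] Fu -3.91 Fv 0.52 Fz -5.83 [-0.488  1.217  0.013] 59.8
```

View pics/q.png

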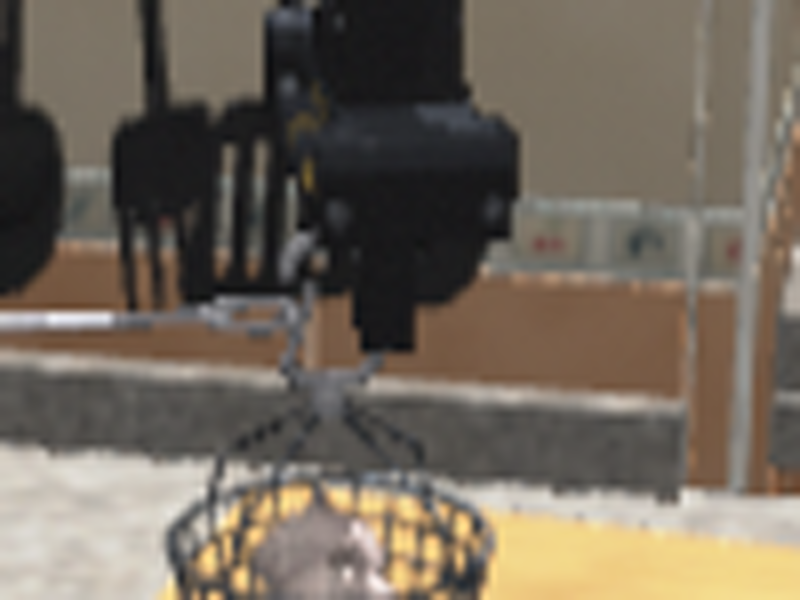

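The gate is opening against the eye: the eye bar sits at (290,318) with the gate rod bent inward beside it, at about 3–4 N. Next I press to x=6 mm, then lower.

```bash
python3 - <<'E'
from mv import *
for bx in(.0095,.006):
    h=env.move_straight(tcp(bx,.147),rate=.012,force_limit=4.5); env.dwell(.15); st(f"{bx} {h}")
    if h: raise SystemExit
for bz in np.arange(.149,.1661,.002):
    h=env.move_straight(tcp(.006,bz),rate=.012,force_limit=3); s=st(f"{bz:.3f} {h}")
    if h or abs(s["force"][2]+4)>5: break
E
```

```text
0.0095 False 24.66 [0.5031 0.0703 0.2434] Fu -6.24 Fv -0.36 Fz -4.08 [-0.63   1.48  -0.056] 59.8
0.006 False 25.25 [0.5062 0.0713 0.2431] Fu -5.47 Fv -0.16 Fz -4.95 [-0.622  1.484 -0.008] 59.8
0.149 False 25.57 [0.5064 0.0714 0.2413] Fu -5.20 Fv -0.22 Fz -5.14 [-0.53   1.385  0.039] 59.8
0.151 False 25.88 [0.5067 0.0715 0.2394] Fu -4.43 Fv -0.15 Fz -4.10 [-0.519  1.315  0.03 ] 59.8
0.153 False 26.2 [0.5066 0.0716 0.2373] Fu -3.71 Fv -0.52 Fz -5.24 [-0.488  1.186 -0.012] 59.8
0.155 False 26.52 [0.5066 0.0715 0.2352] Fu -4.12 Fv 0.63 Fz -5.32 [-0.39   1.116 -0.018] 59.8
0.157 False 26.83 [0.5066 0.0715 0.2332] Fu -3.34 Fv 0.13 Fz -4.71 [-0.454  0.926  0.003] 59.8
0.159 False 27.15 [0.5065 0.0715 0.2309] Fu -2.63 Fv 0.35 Fz -6.14 [-0.303  0.772 -0.025] 59.8
0.161 False 27.47 [0.5079 0.072  0.23  ] Fu 0.15 Fv 0.11 Fz -4.17 [-0.027  0.012 -0.036] 59.8
0.163 False 27.78 [0.5067 0.0715 0.2274] Fu -0.55 Fv -0.09 Fz -4.71 [-0.062  0.009 -0.001] 59.8
0.165 False 28.1 [0.5064 0.0714 0.2252] Fu -0.67 Fv -0.08 Fz -3.91 [-0.023  0.016 -0.011] 59.8
```

It snapped past at nominal 160 mm, and the side force has dropped to zero. Next: centre the bar, then lower gently onto the eye.

```bash
python3 - <<'E'
from mv import *
h=env.move_straight(tcp(0,.165),rate=.012,force_limit=3); env.dwell(.2); s=st(f"centre {h}")
f0=np.mean([(env.dwell(.05),env.read_state()["force"])[1] for _ in range(10)],axis=0); print(f0)
bz=.165
while bz<.182:
    bz+=.0005
    env.move_straight(tcp(0,bz),rate=.01); env.dwell(.08)
    F=np.mean([(env.dwell(.02),env.read_state()["force"])[1] for _ in range(6)],axis=0)-f0
    if bz>.169: print(round(bz,4),F.round(2),(F@u).round(2))
    if F[2]>2.2 or np.linalg.norm(F)>3: break
env.dwell(.3); st("end")
E
```

```text
centre False 29.05 [0.5121 0.0733 0.2253] Fu -0.08 Fv 0.14 Fz -3.22 [-0.059  0.016 -0.061] 59.8
[ 0.04632401  0.01491798 -3.78885987]
0.1695 [ 0.04 -0.02 -0.23] 0.03
0.17 [ 0.18 -0.49  0.04] 0.02
0.1705 [ 0.12  0.31 -0.03] 0.21
0.171 [-0.27 -0.2  -0.22] -0.32
0.1715 [ 0.45  0.07 -0.42] 0.45
0.172 [-0.19 -0.18 -0.06] -0.24
0.1725 [-0.08 -0.05 -0.19] -0.09
0.173 [-0.07  0.   -0.47] -0.07
0.1735 [-0.02 -0.06 -0.23] -0.03
0.174 [ 0.41  0.33 -0.07] 0.49
0.1745 [-0.06 -0.19  0.79] -0.12
0.175 [-0.26  0.23  1.74] -0.18
0.1755 [ 0.19 -0.1   2.58] 0.15
end 38.95 [0.5122 0.0734 0.2148] Fu 0.73 Fv -0.00 Fz -0.94 [-0.043 -0.039 -0.022] 59.8
```

```bash
python3 - <<'E'
from mv import *
env.move_straight(tcp(0,.1757),rate=.01); env.dwell(.6); st("loaded")
env.gripper_to(.15); st("loose"); env.gripper_to(.5); st("open")
p=env.read_state()["position"]
env.move_straight(p+[0,0,.08],rate=.05); env.move_straight([p[0],p[1],.42],rate=.15)
env.goto([.40,-.15,.45],O); env.dwell(1.5); st("away")
f=env.grab_frame("side"); t=env.grab_frame("top")
cv2.imwrite("pics/z.png",np.hstack([cv2.resize(x["image"][y:y+100,c:c+66],(396,600),interpolation=cv2.INTER_CUBIC) for x,c,y in((f,232,125),(t,232,130))]))
E
```

```text
loaded 39.9 [0.5122 0.0734 0.2146] Fu 0.81 Fv -0.31 Fz -1.10 [-0.065 -0.191 -0.042] 59.8
loose 40.27 [0.5122 0.0733 0.2147] Fu 0.16 Fv -0.50 Fz 0.93 [-0.069 -0.031  0.023] 0.0
open 41.09 [0.5122 0.0733 0.2146] Fu 0.12 Fv -0.65 Fz 0.38 [-0.077 -0.007  0.026] 0.0
away 46.32 [ 0.4  -0.15  0.45] Fu 0.34 Fv 0.71 Fz -0.46 [-0.08  -0.013 -0.018] 0.0
```

View pics/z.png

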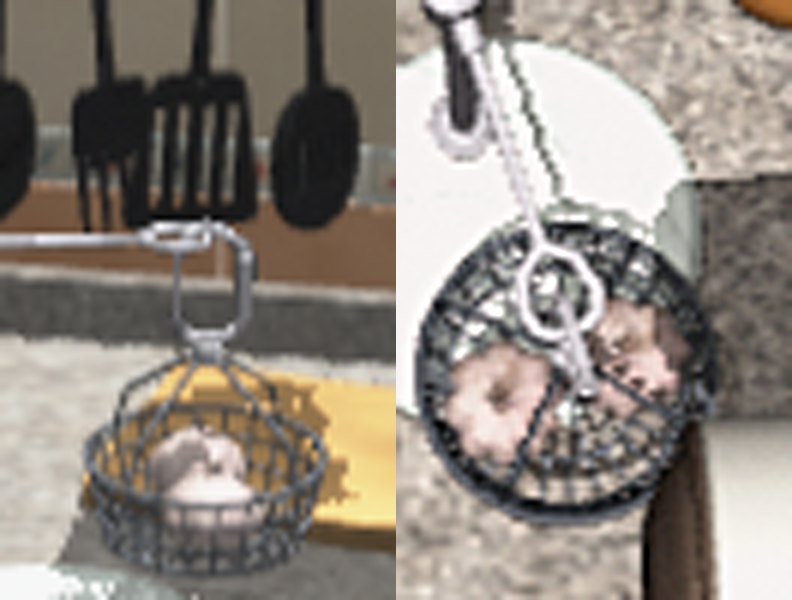

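The basket hangs level from the eye's near bar at (208,235), the gate is shut at (178,285), and both bulbs are inside.

```bash
python3 -c "
from workcell import env
env.dwell(1.5); print(env.close_job())"
```

```text
the job is handed in; nothing more can be done
None
```

The garlic basket hangs upright from the stand's eye with the gate shut and both bulbs inside, and the job is handed in at about 48 s; no verdict came back.

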